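Load a neck blank under the sprung hold-down flap

TASK

Press the hold-down jig's wide metal thumb bar with one fingertip so that its sprung flap stays up, and meanwhile use the other fingertip to push the long wooden blank along its channel, under the flap, until its end is fully home against the stop; keep the bar pressed until it is home. Then let the bar up so that the flap comes down on the blank, and move away. Push only: the blank must not be lifted or tipped, and the other things on the bench stay where they are.

Things in the scene. Friction and masses are not known exactly. Their poses are not given: they have to be found in the camera images.
- jig: hold-down jig fixed to the bench: plywood bed 265 (x) x 90 (y) x 12 mm high, a straight channel along its x axis between two wooden fences (52 mm apart, tops 18 mm above the bench). Origin on the bench under the channel's centre line; jig +x is the push direction, towards the dark steel stop; z is up. The flap covers the channel from x = 67 to 112 mm
- hinge (a point): middle of the hinge rod's axis: rod 10 mm thick, along the jig's x from -133 to +125 mm, at jig y = +36 mm, 48 mm above the bench. Three green bearings carry it at jig x = -122, 50 and 118 mm, jig y 26 to 46 mm, 58 mm high. Flap on the rod's -y side, thumb bar on its +y side
- bar_mid (a point): middle of the top of the thumb bar, a flat aluminium plate rigid with the flap: jig x -129 to +26 mm, from the rod to 70 mm from its axis (this point: 45 mm). Closed, it slopes up outwards by 0.2 rad: this point 54 mm, outer edge 59 mm above the bench. Pressed down it turns the flap up by the same angle; along x it is level. Beyond jig y = 48 mm there is only the bench beneath it
- flap (a joint): flap angle, rad: 0 closed (blocks the blank), 0.2 level, resting on the blank, above 0.3 well clear of it, 0.9 limit. Springs shut when the bar is let go: 0.13 N m closed plus 0.25 per rad, some 4 to 7 N at the bar's outer half. With the bar pressed to 22 to 30 mm above the bench at jig y 80 to 100 mm it is well open, and a second tip at that height in the channel clears the bed and meets the blank's end
- pad_edge (a point): lower free corner of the flap's cork pad, on the flap's end that faces the incoming blank (jig x = 67 mm), on the side away from the hinge; 30 mm above the bench when closed
- stop_face (a point): middle of the stop's face that the blank must touch: at jig x = 115 mm, 27 mm above the bench; the stop is 52 mm wide, its top 36 mm above the bench
- blank_c (a point): centre (half-way up) of the blank: a plain dark wooden block 120 (x) x 44 (y) x 30 mm high, 0.07 to 0.14 kg, loose in the channel on the bed (its underside 12 mm, its top 42 mm above the bench), long axis along the channel with 4 mm play each side, wholly outside the flap at first. Home, this point is 60 mm short of the stop face
- offcut: bystander: short block of the same dark wood, 55 x 44 x 30 mm, lying on the bench beside the jig; origin under its centre
- clamp_pad: bystander: L-shaped pale wooden clamp pad, 90 x 75 mm, 22 mm high; origin under its long leg's centre
- jar: bystander: small glass jar with a steel cap, 54 mm across, 65 mm high, beyond the jig's stop end; origin under its centre
- glue: bystander: white glue bottle, 52 mm across, 150 mm high; origin under its centre
- mallet: bystander: hammer lying on the bench
- driver: bystander: screwdriver lying on the bench
- tin: bystander: open steel tin, 70 mm across, 70 mm high; origin under its centre

How it is judged (in metres and radians):
On the way, in this order (a step that is already met when the one before it is completed fails the run):
1. the bar is pressed and the flap stands clear while the blank is still outside it (value of joint flap above 0.26 rad and x of blank_c in the frame of jig below 0.007 m), for 0.1 s.
2. the blank is home against the stop (within 5 mm) while the flap is still held up (x of blank_c in the frame of jig above 0.05 m and value of joint flap above 0.23 rad), for 0.1 s.
At the end, for the whole second after the job is handed in: The blank lies flat in the channel, its end within 5 mm of the stop, the flap rests on top of it (0.14 to 0.25 rad), and all is at rest (x of blank_c in the frame of jig between 0.05 and 0.06 m and y of blank_c in the frame of jig between -0.008 and 0.008 m and z of blank_c in the frame of jig below 0.031 m and angle between the x axis of blank_c and the x axis of jig, either way round below 0.1 rad and value of joint flap between 0.14 and 0.25 rad and velocity of joint flap between -0.05 and 0.05 rad/s); the robot touches nothing.
It fails at once if the blank is lifted (15 mm) or tipped (height (world z) of blank_c above 0.042 m or angle between blank_c's own z axis and vertical above 0.3 rad).
It fails at once if another thing on the bench is moved more than 25 mm (distance of any of offcut, clamp_pad, jar, glue, mallet, driver, tin from where it was at the start of the episode above 0.025 m).
It also fails if it takes over 40 s, if anything falls off the work surface, if the arm or the gripper's body presses on something with over 40 N, if the wrist force passes 120 N, or if a joint passes its speed limit or range.

ROBOT

A 6-joint arm with a two-finger parallel gripper is mounted at the origin on the work surface. World frame = base frame: x ahead of the robot, y to its left, z up, the work surface at z = 0. Lengths are in m, angles in degrees, forces in N, time in s.
With the tool pointing down it reaches from about 0.4 to 0.825 m from the base axis. Payload 7 kg.
Tool frame: the origin (TCP) lies at the very end of the fingers, on their centre line; the grasp point (between the pads) lies 19 mm behind it (ctrl.grip_depth is the distance from the TCP to the grasp point, in m); z points along the fingers, y is the line along which they close (so a half turn about z gives the same grasp; the last joint's range is limited). The gripper opens to 88 mm and grips with 3 to 60 N. Pads are 19 mm wide; open, the fingers measure 130 mm over their backs; the gripper's body (78 mm by 193 mm) begins 47 mm behind the grasp point.
Start: joints at [-55.514, 20.546, 0.682, 0, -70.136, -16.507], TCP at [0.208, -0.642, 0.227] pointing down, gripper open.
Joint ranges: [-176.03, 176.03], [-82.01, 121.73], [-58.28, 71.71], [-173.87, 95.51], [-174.79, -0.11], [-173.66, 173.66]. Speed limits (degrees/s): [136.94, 136.94, 172.46, 180, 180, 180].

INTERFACE

Orientations are given as [roll, pitch, yaw] about the fixed x, y, z axes, in that order (R = Rz(yaw) Ry(pitch) Rx(roll)).
In Python, from plant import get_obs, eyes, ctrl, spotter gives the robot as it stands.
- The arm moves only by the shell command python3 -m crank 'ROWS'. ROWS is JSON, one flat list of numbers, 7 for each row, row after row: the turn, a rotation vector about the tool's x, y, z in rad, then the shift along the tool's x, y, z in mm, then the opening, from 0 (shut) to 1 (fully open). A call has 1 to 5 rows; each row shifts and turns the commanded pose from where the row before left it, along the tool's axes as they then stand; what a row does not reach is not made up. A row lasts 1/8 s, in which the tool goes at most 62.5 mm and 10.7 degrees, less where a joint would pass 70% of its speed; a pose out of reach is approached as far as the arm can. A call is refused whole if a number of a shift passes 62.5 or a number of a turn 0.188, either way. A call with a gripper value outside its range is refused whole. The fingers move at their own pace and stop on an object; the grip force is fixed at half the most. Time passes only in rows, so rows that do not move let the fingers close. It gives the time, the measured TCP pose, the force, the opening and the grip force at its end, in the units of the state.
- get_obs(): the state, without advancing time (a new reading comes with each control period).
- eyes.snapshot(name): name is "scene" or "top" or "wrist"; returns the picture (384x512x3 uint8, blue, green, red); there is no depth.
- eyes.camera_model(name): a dict with "fx", "fy", "cx", "cy" (pixels), "extrinsics" (4x4, takes a point from camera to world coordinates). Camera axes: x right, y down, z forward; pixel columns grow to the right and rows downward; lengths in m; the calibration is good to about 2 mm. A picture is of the moment at which its call begins: read the wrist's pose just before it. camera_model takes no time and is no camera call; for the wrist camera it gives the pose at the moment of the call.
- ctrl.close_job(): hands the job in; it is judged then, once.
Trained networks look in the newest picture that a camera, given by its name, has taken for a name from the list of things; names that differ only in an ending like _2 or _b are one class to them, and where a whole thing is asked for, a point or a joint stands for the part that bears it (a point fixed in the world has none). Each returns a list of dicts, best first, with "p" (0 to 1); they miss things now and then, are a little off and sometimes report something else, mostly with a low value. They report only what shows in the picture. A call takes as long as a camera call.
- spotter.outline_of(camera, target): "region" (384x512 bool, what is visible of it) and "rect" ([left, top, width, height] in pixels, round what is visible of it).
- spotter.place_of(camera, target): "location" ([column, row] in pixels: a listed point, or the origin of a listed thing).
The state is a dict: "clock": time; "joint_pos": joint angles; "qvel": joint speeds; "tau": joint torques, N m; "tool_pos": TCP position; "orientation": TCP orientation; "force": force on the tool from outside, world axes, zero at the start; "moment": the same for the moment, N m; "opening": finger opening in m; "gripper_force": force on a finger pad.
Only numpy, scipy, OpenCV 4.12 (cv2) and the standard library are available. Lean on these libraries where they do the work, as an engineer would, in place of code of your own. Each camera call takes 0.05 s, during which the arm holds its last target. There are 200 camera calls.

## Working session

There is one attempt and no reset: what is moved stays moved. The work goes in short steps, Python scripts to look and compute and a shell command to move; the robot and the scene stay as the last step left them, time stands still between calls to the robot, and variables do not carry over. Pictures are saved under pics/ and viewed, at most 10 in all, crops included, and the job is handed in when it is done.

```bash
ls; mkdir -p pics; cat > h.py <<'E'
import numpy as np, cv2, json
from plant import get_obs, eyes, ctrl, spotter
def ray(cam,px):
    m=eyes.camera_model(cam);E=np.array(m["extrinsics"])
    d=E[:3,:3]@np.array([(px[0]-m["cx"])/m["fx"],(px[1]-m["cy"])/m["fy"],1]);return E[:3,3],d
def at_z(cam,px,z):
    o,d=ray(cam,px);return o+d*(z-o[2])/d[2]
def proj(cam,P):
    m=eyes.camera_model(cam);E=np.array(m["extrinsics"]);p=E[:3,:3].T@(np.array(P)-E[:3,3])
    return np.array([m["fx"]*p[0]/p[2]+m["cx"],m["fy"]*p[1]/p[2]+m["cy"]])
E
python3 - <<'E'
from h import *
ims=[]
for c in("scene","top"):
    im=eyes.snapshot(c).copy()
    print(c,np.round(eyes.camera_model(c)["extrinsics"],3).tolist())
    for t,z in dict(jig=0,hinge=.048,bar_mid=.054,pad_edge=.03,stop_face=.027,blank_c=.027,offcut=0,clamp_pad=0,jar=0,glue=0,tin=0,mallet=0.01,driver=0.01).items():
        r=spotter.place_of(c,t)
        for q in r[:2]:
            print(t,round(q["p"],2),np.round(q["location"]),np.round(at_z(c,q["location"],z),3))
            if q is r[0]: 
                p=tuple(int(v) for v in q["location"]);cv2.circle(im,p,2,(0,0,255),-1);cv2.putText(im,t,p,0,.35,(0,255,255),1)
    cv2.imwrite(f"pics/{c}.png",cv2.resize(im,(800,600)))
E
```

```text
pics
scene [[-0.871, 0.271, -0.41, 0.994], [0.492, 0.495, -0.716, 0.849], [0.009, -0.825, -0.565, 0.712], [0.0, 0.0, 0.0, 1.0]]
jig 0.69 [245. 213.] [0.564 0.013 0.   ]
hinge 0.89 [253. 200.] [0.544 0.026 0.048]
hinge 0.47 [164. 178.] [ 0.742 -0.224  0.048]
bar_mid 0.63 [261. 185.] [ 0.485 -0.029  0.054]
pad_edge 0.97 [251. 224.] [0.593 0.104 0.03 ]
stop_face 0.95 [268. 232.] [0.565 0.153 0.027]
stop_face 0.68 [259. 184.] [ 0.466 -0.072  0.027]
blank_c 0.8 [242. 210.] [0.583 0.027 0.027]
offcut 0.8 [199. 221.] [ 0.705 -0.019  0.   ]
clamp_pad 0.92 [219. 248.] [0.702 0.119 0.   ]
clamp_pad 0.38 [270. 235.] [0.551 0.141 0.   ]
jar 0.78 [291. 254.] [0.543 0.236 0.   ]
glue 0.55 [369. 286.] [0.437 0.423 0.   ]
tin 0.82 [239. 144.] [ 0.371 -0.41   0.   ]
tin 0.42 [249. 224.] [0.58  0.067 0.   ]
mallet 0.94 [206. 146.] [ 0.505 -0.441  0.01 ]
mallet 0.43 [238. 146.] [ 0.39  -0.381  0.01 ]
driver 0.71 [163. 176.] [ 0.722 -0.301  0.01 ]
top [[-0.008, -0.992, 0.124, 0.388], [-1.0, 0.005, -0.022, 0.029], [0.022, -0.124, -0.992, 1.096], [0.0, 0.0, 0.0, 1.0]]
jig 0.91 [240. 176.] [0.568 0.044 0.   ]
bar_mid 0.61 [260. 196.] [ 0.501 -0.015  0.054]
pad_edge 0.9 [218. 166.] [0.593 0.108 0.03 ]
stop_face 0.62 [258. 132.] [ 0.693 -0.012  0.027]
stop_face 0.57 [200. 176.] [0.564 0.16  0.027]
blank_c 0.6 [245. 173.] [0.57  0.027 0.027]
offcut 0.65 [260. 133.] [ 0.699 -0.02   0.   ]
clamp_pad 0.82 [216. 130.] [0.707 0.116 0.   ]
clamp_pad 0.62 [404. 193.] [ 0.512 -0.452  0.   ]
jar 0.76 [180. 189.] [0.529 0.222 0.   ]
glue 0.65 [106. 219.] [0.44  0.435 0.   ]
glue 0.44 [262. 131.] [ 0.706 -0.025  0.   ]
tin 0.77 [393. 238.] [ 0.379 -0.41   0.   ]
mallet 0.75 [401. 189.] [ 0.523 -0.438  0.01 ]
driver 0.75 [363. 124.] [ 0.723 -0.332  0.01 ]
```

```bash
python3 - <<'E'
from h import *
im=eyes.snapshot("top"); cv2.imwrite("pics/topc.png",cv2.resize(im[80:280,150:400],(750,600),interpolation=3))
E
```

```text
(no output)
```

View pics/topc.png

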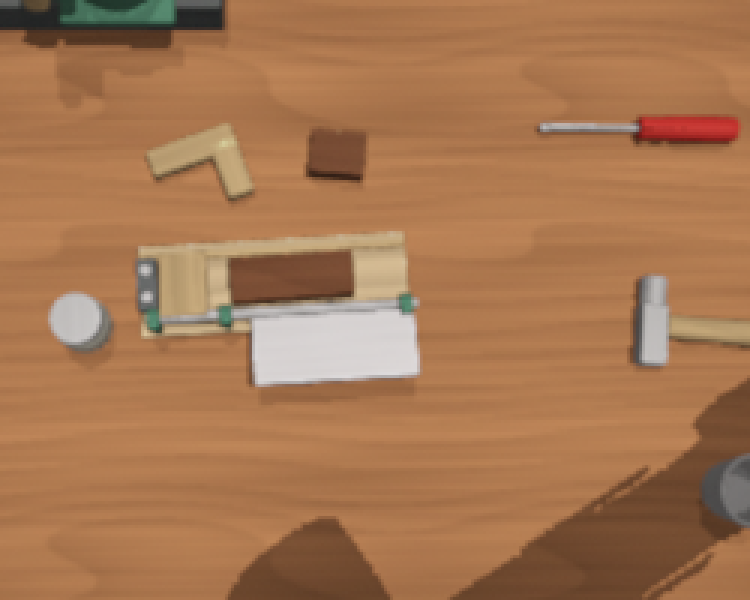

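View pics/scene.png

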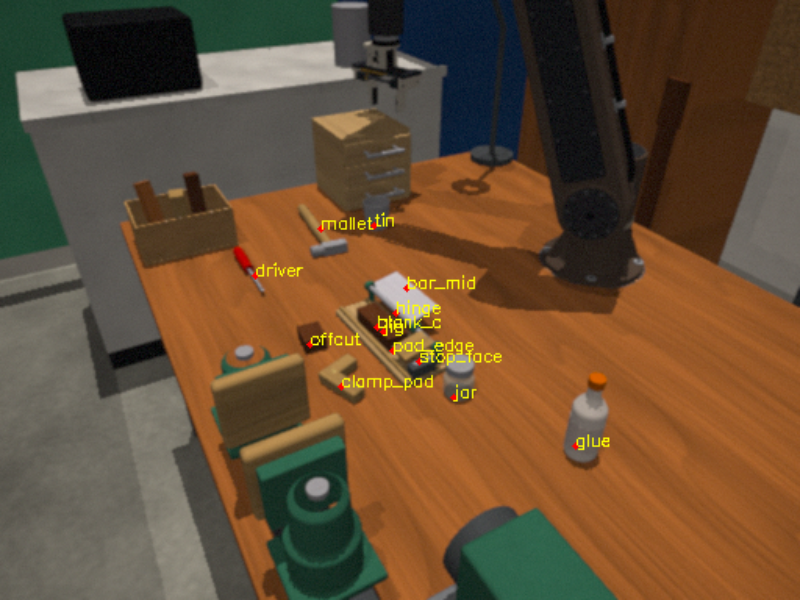

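The top crop shows the jig lying along world y, with the stop at the left (146,285), the bar towards the robot (335,348) and the blank at (290,276). The scene view agrees with this. Next I fit the jig pose.

```bash
python3 - <<'E'
from h import *
from scipy.optimize import least_squares
J=np.array([[132.5,-45,18],[-132.5,-45,18],[26,104.6,59],[-129,104.6,59],[118,36,58],[50,36,58],[-122,36,58]])/1000
u=np.array([[138,248],[404,233],[253,385],[418,373],[154,320],[225,314],[407,301]])
px=np.c_[150+u[:,0]/3,80+u[:,1]/3]
def W(s,P):
    c,n=np.cos(s[2]),np.sin(s[2]);return np.c_[s[0]+c*P[:,0]-n*P[:,1],s[1]+n*P[:,0]+c*P[:,1],P[:,2]]
f=lambda s:(np.array([proj("top",p) for p in W(s,J)])-px).ravel()
r=least_squares(f,[.57,.04,1.6],x_scale=.01,loss="soft_l1");s=r.x
print("jig",s,np.degrees(s[2]));print(np.round(r.fun.reshape(-1,2),1).tolist())
inv=lambda p:[round(1000*v,1) for v in ((p[0]-s[0])*np.cos(s[2])+(p[1]-s[1])*np.sin(s[2]),-(p[0]-s[0])*np.sin(s[2])+(p[1]-s[1])*np.cos(s[2]))]
for q in [(229,257),(229,302),(352,252),(354,296)]: print("blank corner",inv(at_z("top",(150+q[0]/3,80+q[1]/3),.042)))
for c in("scene","top"):
  for t,z in dict(hinge=.048,bar_mid=.054,pad_edge=.03,stop_face=.027,blank_c=.027).items():
    for q in spotter.place_of(c,t)[:1]: print(c,t,inv(at_z(c,q["location"],z)))
for x in(-101,-5):print("tcp",x,W(s,np.array([[x/1000,.044,.1]])))
o=get_obs();print(o["tool_pos"],o["orientation"],o["opening"],o["clock"],o["force"])
E
```

```text
jig [0.57091348 0.03738302 1.63652521] 93.76598745448752
[[-0.1, -0.9], [0.4, -1.9], [0.6, 0.3], [0.5, 0.3], [-0.6, 0.1], [-0.2, 0.4], [-0.4, 0.5]]
blank corner [np.float64(42.6), np.float64(-22.4)]
blank corner [np.float64(45.5), np.float64(21.3)]
blank corner [np.float64(-76.1), np.float64(-19.1)]
blank corner [np.float64(-74.7), np.float64(23.9)]
scene hinge [np.float64(-9.3), np.float64(27.7)]
scene bar_mid [np.float64(-60.8), np.float64(89.8)]
scene pad_edge [np.float64(65.2), np.float64(-26.1)]
scene stop_face [np.float64(116.2), np.float64(-1.9)]
scene blank_c [np.float64(-11.1), np.float64(-11.8)]
top hinge [np.float64(4.2), np.float64(36.8)]
top bar_mid [np.float64(-46.7), np.float64(69.6)]
top pad_edge [np.float64(70.8), np.float64(-22.8)]
top stop_face [np.float64(113.4), np.float64(1.9)]
top blank_c [np.float64(-11.3), np.float64(-3.3)]
tcp -101 [[ 0.53364233 -0.06628887  0.1       ]]
tcp -5 [[0.5273369  0.02950383 0.1       ]]
[ 0.20831348 -0.64203293  0.22657366] [-1.79998844e+02 -8.75055779e-04 -1.62021334e+02] 0.08753244783777375 1.95 [-0.03836043 -0.8106821   0.63691866]
```

```bash
python3 -m crank '[0,0,-0.165,0,0,0,0.76, 0,0,-0.165,0,0,0,0.76, 0,0,-0.165,0,0,0,0.76, 0,0,-0.165,0,0,0,0.76, 0,0,-0.165,0,0,0,0.76]'; python3 -m crank '[0,0,-0.165,0,0,0,0.76, 0,0,-0.165,0,0,0,0.76, 0,0,-0.165,0,0,0,0.76]'
cat > d.py <<'E'
# jig-frame state of the tool, and tool-axis shift to a jig target
import sys; from h import *
from scipy.spatial.transform import Rotation as R
s=[.57091,.03738,np.radians(93.77)]
o=get_obs();p=np.array(o["tool_pos"]);Rt=R.from_euler("xyz",o["orientation"],degrees=True)
jr=R.from_euler("z",s[2]);print("jig mm",np.round(1e3*jr.inv().apply(p-[s[0],s[1],0]),1),"rpy",np.round(o["orientation"],2),"F",np.round(o["force"],1),"op",round(o["opening"],4),"t",o["clock"])
if len(sys.argv)>3:
    g=jr.apply(np.array([float(a) for a in sys.argv[1:4]])/1e3)+[s[0],s[1],0]
    print("shift mm",np.round(1e3*Rt.inv().apply(g-p),1))
E
python3 d.py -101 44 180
```

```text
clock: 2.58
tool_pos: [0.2083, -0.642, 0.2266]
orientation: [180.0, 0.0, -114.4]
force: [0.3, 0.0, -0.3]
opening: 0.0667
gripper_force: 0.0
clock: 2.95
tool_pos: [0.2083, -0.642, 0.2266]
orientation: [180.0, -0.0, -86.1]
force: [0.1, 0.5, -0.2]
opening: 0.0666
gripper_force: 0.0
jig mm [-654.1  406.5  226.6] rpy [180.    -0.   -86.08] F [ 0.1  0.5 -0.2] op 0.0666 t 2.95
shift mm [-552.1 -363.9   46.6]
```

```bash
python3 -m crank '[0,0,0,-46,-30.3,0,0.76, 0,0,0,-46,-30.3,0,0.76, 0,0,0,-46,-30.3,0,0.76, 0,0,0,-46,-30.3,0,0.76, 0,0,0,-46,-30.3,0,0.76]' >/dev/null; python3 -m crank '[0,0,0,-46,-30.3,0,0.76, 0,0,0,-46,-30.3,0,0.76, 0,0,0,-46,-30.3,0,0.76, 0,0,0,-46,-30.3,0,0.76, 0,0,0,-46,-30.3,0,0.76]' >/dev/null; python3 -m crank '[0,0,0,-46,-30.3,0,0.76, 0,0,0,-46,-30.3,0,0.76,0,0,0,0,0,30,0.76,0,0,0,0,0,30,0.76,0,0,0,0,0,0,0.76]' >/dev/null; python3 d.py -101 44 85
python3 - <<'E'
from h import *
a=eyes.snapshot("wrist");b=eyes.snapshot("top")[100:228,190:318]
cv2.imwrite("pics/w1.png",np.hstack([cv2.resize(a,(400,300)),cv2.resize(b,(300,300),interpolation=3)]))
E
```

```text
jig mm [-103.    42.8  164.7] rpy [ 1.7975e+02 -2.0000e-02 -8.6380e+01] F [ 0.2 -0.4  1.1] op 0.0669 t 4.825
shift mm [-2.1  0.8 79.7]
```

View pics/w1.png

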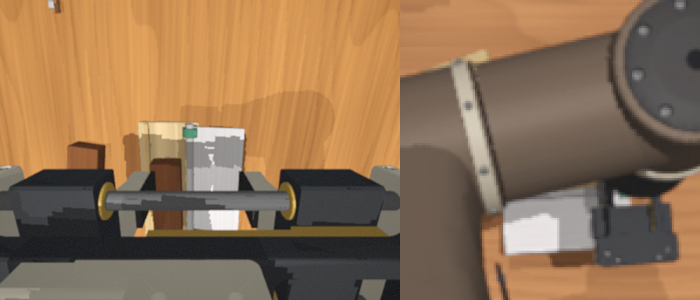

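The wrist view looks back along jig -x: rear bearing near (190,131), bar corner near (244,128), blank's back end at row 159. I check these against the fit.

```bash
python3 - <<'E'
from h import *
s=[.57091,.03738,np.radians(93.77)];c,n=np.cos(s[2]),np.sin(s[2])
for k,(x,y,z) in dict(bearing=(-122,36,58),barcorner=(-129,104.6,59),bedcorner=(-132.5,-45,18),blankA=(-75.5,-21,42),blankB=(-75.5,23,42)).items():
    print(k,np.round(proj("wrist",[s[0]+(c*x-n*y)/1e3,s[1]+(n*x+c*y)/1e3,z/1e3])/1.28))
o=np.array(eyes.camera_model("wrist")["extrinsics"])[:3,3]; print(o)
a=eyes.snapshot("wrist");cv2.imwrite("pics/w2.png",cv2.resize(a[140:300,150:350],(750,600),interpolation=3))
E
```

```text
bearing [193. 133.]
barcorner [247. 128.]
bedcorner [138. 121.]
blankA [153. 163.]
blankB [184. 163.]
[ 0.54096187 -0.14125989  0.32514652]
```

View pics/w2.png

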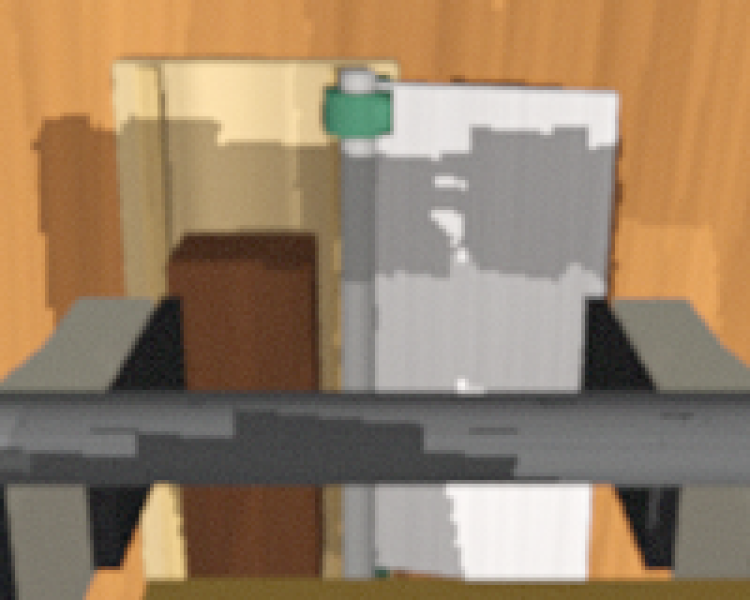

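The fit agrees with the near view to within 2 mm, so I descend onto the bar behind the blank.

```bash
python3 -m crank '[0,0,0,-2,1,25,0.76, 0,0,0,0,0,25,0.76, 0,0,0,0,0,25,0.76, 0,0,0,0,0,15,0.76, 0,0,0,0,0,0,0.76]' >/dev/null; python3 d.py; python3 -m crank '[0,0,0,0,0,12,0.76, 0,0,0,0,0,12,0.76, 0,0,0,0,0,12,0.76, 0,0,0,0,0,10,0.76, 0,0,0,0,0,0,0.76]' >/dev/null; python3 d.py -101 44 26
python3 - <<'E'
from h import *
a=eyes.snapshot("wrist")[100:340,100:420];b=eyes.snapshot("scene")[150:270,190:310]
cv2.imwrite("pics/w3.png",np.hstack([cv2.resize(a,(400,300)),cv2.resize(b,(300,300),interpolation=3)]))
E
```

```text
jig mm [-101.3   42.4   76.5] rpy [ 1.7996e+02 -1.0000e-02 -8.6400e+01] F [0.  0.1 0.8] op 0.0667 t 5.6
jig mm [-101.    40.6   30.5] rpy [-1.7986e+02 -2.0000e-02 -8.6330e+01] F [1.2 1.6 7. ] op 0.0667 t 6.225
shift mm [0.  3.4 4.5]
```

View pics/w3.png

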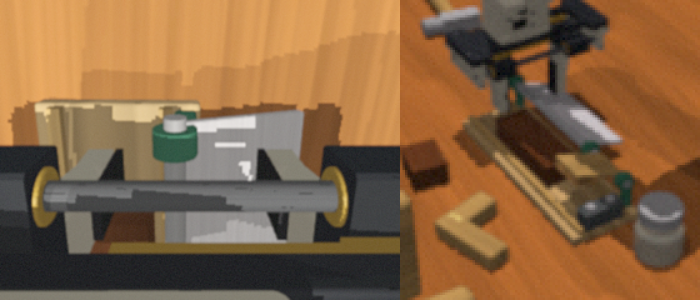

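Bar down (7 N), flap raised at (585,165), blank not yet touched. I go slightly lower, then push.

```bash
python3 -m crank '[0,0,0,0,3,4,0.76, 0,0,0,0,0,0,0.76, 0,0,0,-10,0,0,0.76, 0,0,0,-10,0,0,0.76,0,0,0,0,0,0,0.76]' >/dev/null; python3 d.py; python3 -m crank '[0,0,0,-10,0,0,0.76, 0,0,0,-10,0,0,0.76, 0,0,0,-10,0,0,0.76, 0,0,0,-10,0,0,0.76, 0,0,0,0,0,0,0.76]' >/dev/null; python3 d.py -15 44 26
python3 - <<'E'
from h import *
a=eyes.snapshot("wrist")[100:340,100:420];b=eyes.snapshot("scene")[150:270,190:310]
cv2.imwrite("pics/w4.png",np.hstack([cv2.resize(a,(400,300)),cv2.resize(b,(300,300),interpolation=3)]))
E
```

```text
jig mm [-80.9  45.8  26.3] rpy [ 1.7993e+02 -2.0000e-02 -8.6350e+01] F [-1.6  0.3  4.7] op 0.0668 t 6.95
jig mm [-40.9  45.8  26.2] rpy [ 1.7993e+02 -1.0000e-02 -8.6370e+01] F [-2.8  0.3  3.7] op 0.0666 t 7.575
shift mm [-25.9  -1.8   0.2]
```

View pics/w4.png

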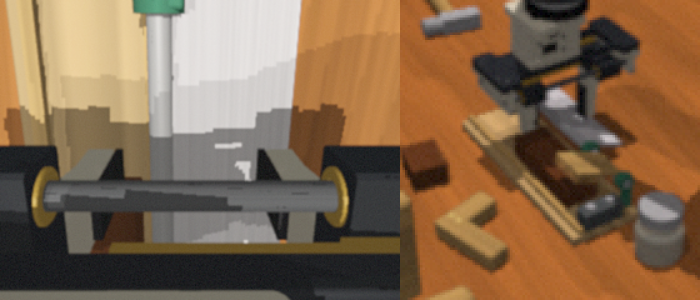

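The blank is sliding under the raised flap. I push on, then feel for the stop.

```bash
python3 -m crank '[0,0,0,-10,0,0,0.76, 0,0,0,-8,0,0,0.76, 0,0,0,-3,0,0,0.76,0,0,0,0,0,0,0.76]' >/dev/null; python3 d.py; for i in 1 2 3; do python3 -m crank '[0,0,0,-2,0,0,0.76, 0,0,0,0,0,0,0.76]' >/dev/null; python3 d.py;  done
```

```text
jig mm [-20.1  45.2  26.5] rpy [179.99  -0.   -86.38] F [-1.6 -2.3  4.1] op 0.0667 t 8.175
jig mm [-18.3  45.2  26.5] rpy [179.99  -0.   -86.39] F [-1.9 -4.3  4.8] op 0.0664 t 8.425
jig mm [-16.2  45.1  26.6] rpy [180.    -0.   -86.39] F [-1.5 -3.4  4.3] op 0.0665 t 8.675
jig mm [-15.1  45.2  26.7] rpy [ 1.7998e+02 -6.0000e-02 -8.6430e+01] F [  0.5 -10.8   4.3] op 0.0668 t 8.925
```

```bash
python3 -m crank '[0,0,0,-2,0,0,0.76, 0,0,0,0,0,0,0.76, 0,0,0,0,0,0,0.76]' >/dev/null; python3 d.py
python3 - <<'E'
from h import *
a=eyes.snapshot("top")[100:228,190:318];b=eyes.snapshot("scene")[165:265,200:300]
cv2.imwrite("pics/w5.png",np.hstack([cv2.resize(a,(400,400),interpolation=3),cv2.resize(b,(400,400),interpolation=3)]))
E
```

```text
jig mm [-14.8  45.4  26.8] rpy [ 1.7994e+02 -1.5000e-01 -8.6490e+01] F [  3.1 -21.2   6.9] op 0.0669 t 9.3
```

View pics/w5.png

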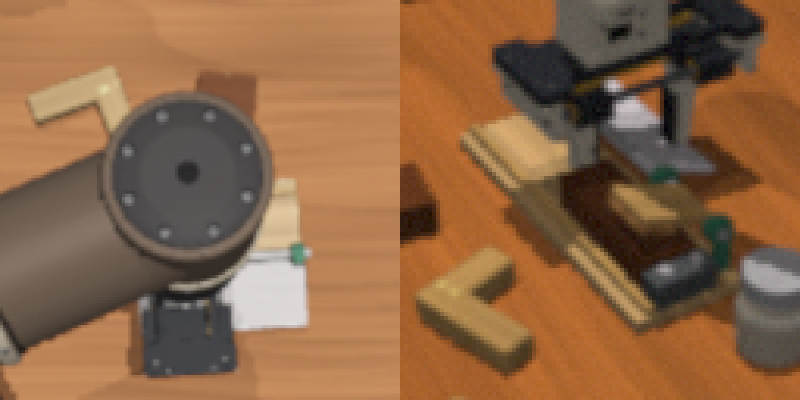

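The blank reaches the dark stop, the force rises to 21 N, and the position is as expected: home. I back off, then let the bar up.

```bash
python3 -m crank '[0,0,0,5,0,0,0.76, 0,0,0,8,0,0,0.76, 0,0,0,0,0,0,0.76, 0,0,0,0,0,-6,0.76, 0,0,0,0,0,-6,0.76]' >/dev/null; python3 d.py; python3 -m crank '[0,0,0,0,0,-6,0.76, 0,0,0,0,0,-6,0.76, 0,0,0,0,0,-8,0.76, 0,0,0,0,0,-20,0.76, 0,0,0,0,0,-40,0.76]' >/dev/null;  python3 -m crank '[0,0,0,0,0,-50,0.76, 0,0,0,50,0,-30,0.76, 0,0,0,60,30,0,0.76, 0,0,0,60,30,0,0.76, 0,0,0,60,30,0,0.76]' >/dev/null; python3 -m crank '[0,0,0,60,30,0,0.76, 0,0,0,60,30,0,0.76, 0,0,0,0,0,0,0.76, 0,0,0,0,0,0,0.76]' >/dev/null; python3 d.py
python3 - <<'E'
from h import *
a=eyes.snapshot("top")[100:228,190:318];b=eyes.snapshot("scene")[165:265,200:300]
cv2.imwrite("pics/w6.png",np.hstack([cv2.resize(a,(400,400),interpolation=3),cv2.resize(b,(400,400),interpolation=3)]))
E
```

```text
jig mm [-25.1  45.9  38.6] rpy [ 1.7992e+02 -2.0000e-02 -8.6380e+01] F [-3.5  0.5  3.5] op 0.0665 t 10.025
jig mm [-354.5  185.9  198.8] rpy [-179.97   -0.    -86.47] F [ 0.7 -0.2  0.7] op 0.0668 t 11.775
```

View pics/w6.png

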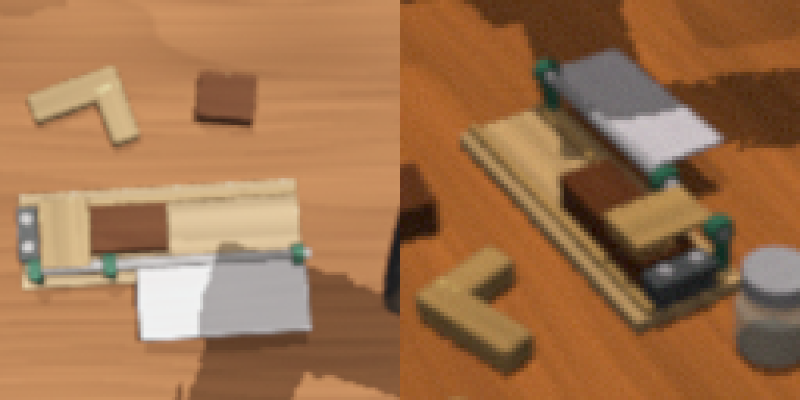

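The flap rests level on the blank, and the blank's rear edge is at (168,228). I check that edge once, then hand in.

```bash
python3 - <<'E'
from h import *
s=[.57091,.03738,np.radians(93.77)]
p=at_z("top",(190+168*.32,100+228*.32),.042);x=1e3*((p[0]-s[0])*np.cos(s[2])+(p[1]-s[1])*np.sin(s[2]))
print("rear edge x",x)
if -10<x<0: print(ctrl.close_job())
E
```

```text
rear edge x -6.100721323374438
the job is handed in; nothing more can be done
None
```

The blank is home against the stop with the flap resting on it, the arm is clear, and I've handed the job in; the call returned no verdict, so I don't know how it was judged.

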